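# Load a lamp wiring jig and fit its hold-down plate

### The job

Load the wiring jig for soldering: slide the power supply along the bench into the square bay and the round lamp head into the round bay, without lifting either, until each is fully home against its stop. Then take the blue hold-down plate by its handle, lower it gently over the two locating pins until it lies flush on the rail (don't drop it on), and let go. Leave the yellow bin, solder spool and screwdriver where they are.

Things in the scene. Friction and masses are not known exactly. Their poses are not given: they have to be found in the camera images.
- jig: Wiring jig, screwed to the bench at the left: aluminium stop rail (jig x 40 to 80 mm, 272 mm long along y, top 32 mm high) with two steel pins; two black nest blocks are butted on its -x face at jig y = +72 and -72 mm, which is on which side varies. Origin on the bench 40 mm before the rail, midway between the bays; +x points into the bays (roughly world +y), which open to -x; z up.
- jig_seat (a point): Centre of the rail's top face (jig x 60, y 0, z 32 mm): where the middle of the plate's underside must come to lie. Axes as the jig's.
- jig_pin_a (a point): Tip of one locating pin, at jig (60, +75, 54) mm. Pin 10 mm in diameter, standing 22 mm above the rail, the top 6 mm tapered to 5 mm.
- jig_pin_b (a point): Tip of the other locating pin, at jig (60, -75, 54) mm, same shape.
- square_nest: Black nest block with the square bay, for the power supply; fixed. Two side walls 30 mm high, no floor (the bench): bay 101 mm wide about y = 0, its stop is the rail face at x = +40 mm. Straight from x = -43, then flared guides opening to 117 mm wide at x = -57 mm. Outer width 143 mm. Origin on the bench on the bay's centre line; +x into the bay, axes as the jig's.
- round_nest: Black nest block with the round bay, for the lamp head; fixed. Walls 30 mm high, no floor: slot 104 mm wide ending in a half circle of radius 52 mm about x = -13 mm, which is the stop; straight walls from x = -35, flared guides opening to 120 mm at x = -47 mm. Lamp home: its centre at x = -11 mm, y = 0. Outer width 143 mm. Origin on the bench on the bay's centre line; +x into the bay.
- psu: Power supply, aluminium case 129 long (x) x 97 wide x 30 mm high, about 0.4 kg, loose, too wide to grasp, lying before the square bay. Green terminal strip at its -x end (last 18 mm, only 20 mm high) faces away from the bay and stays outside. Origin: centre of underside; +x to the plain end that goes in first. Home: origin at nest x = -24.5 mm, y = 0, axes parallel; 32 mm sticks out.
- psu_head (a point): Middle of the lower edge of the power supply's plain end (goes in first), 64.5 mm from its origin.
- psu_tail (a point): Middle of the lower edge of the power supply's terminal end, 64.5 mm from its origin: the upright 20 mm high end face to push on.
- lamp: Round LED lamp head: dark metal disc 100 mm across with a vertical side 20 mm high, low ribs and a 70 mm raised middle 28 mm high with a yellow LED disc; about 0.4 kg, loose on the bench before the round bay, too wide to grasp. Same from all sides. Origin: centre of its underside, z up.
- plate: Blue hold-down plate, 190 long (its y) x 70 wide (x) x 6 mm thick, 0.33 kg, lying loose on the bench at the right. Two through holes of 12.5 mm at x = 0, y = +75 and -75 mm; black bridge handle on top along its y. Same after a half turn: either hole may go on either pin. Origin: centre of its underside.
- plate_handle (a point): Centre of the handle bar, 41 mm above the plate's underside. The bar is square, 14 x 14 mm, 90 mm long along the plate's y, with 28 mm of free space under it between two feet (at y = +39 and -39 mm, 12 mm wide).
- plate_hole_a (a point): Lower mouth of the hole at plate y = +75 mm.
- plate_hole_b (a point): Lower mouth of the hole at plate y = -75 mm.
- screw_bin: Small open yellow plastic bin, 75 x 110 x 40 mm, on the far right of the bench; leave it alone. Origin: centre of its underside. (Beyond it and the jig, past x = 0.8 m and fixed: a black soldering station 75 mm high and an iron in its stand, 0.17 m high.)
- solder_spool: Blue solder spool, 58 mm in diameter, 34 mm high, standing on the left behind the jig; leave it alone. Origin: centre of its underside.
- screwdriver: Red-handled screwdriver, 180 mm long, lying on the left behind the jig; leave it alone. Origin: underside, at the middle of its length.
Things that resemble listed ones, but are neither listed nor needed, are in the scene too. What is shaped like the psu but orange or turquoise is not meant.

How it is judged (in metres and radians):
On the way, in this order (a step that is already met when the one before it is completed fails the run):
1. power supply home in the square bay and lamp head home in the round bay (x of psu_head in the frame of square_nest above 0.037 m and y of psu_head in the frame of square_nest between -0.005 and 0.005 m and y of psu_tail in the frame of square_nest between -0.006 and 0.006 m and x of psu_tail in the frame of square_nest below -0.08 m and angle between each of psu, lamp's own z axis and vertical below 0.04 rad and height (world z) of each of psu, lamp below 0.004 m and x of lamp in the frame of round_nest above -0.0145 m and y of lamp in the frame of round_nest between -0.006 and 0.006 m), for 0.2 s.
2. hold-down plate flush on the rail, over both pins (horizontal distance between plate and jig_seat below 0.004 m and angle between the y axis of plate and the y axis of jig, either way round below 0.04 rad and z of plate in the frame of jig between 0.028 and 0.0345 m and angle between plate's own z axis and vertical below 0.03 rad), for 0.2 s.
At the end, for the whole second after the job is handed in: Power supply within 3 mm of the rail, square in its bay, terminals outward; lamp head within 3.5 mm of the end of the round bay; both flat on the bench; plate over both pins, flat on the rail to 2.5 mm; all released and at rest (all of step 1 and all of step 2 and linear speed of each of psu, lamp, plate below 0.02 m/s); the robot touches nothing.
It fails at once if the power supply is lifted off the bench (height (world z) of psu above 0.015 m).
It fails at once if the lamp head is lifted off the bench (height (world z) of lamp above 0.015 m).
It fails at once if the plate is dropped onto the jig instead of being lowered (horizontal distance between plate and jig_seat below 0.03 m and height (world z) of plate below 0.058 m and linear speed of plate above 0.35 m/s).
It fails at once if another thing on the bench is moved by more than 3 cm (distance of any of screw_bin, solder_spool, screwdriver from where it was at the start of the episode above 0.03 m).
It also fails if it takes over 72 s, if anything falls off the work surface, if the arm or the gripper's body presses on something with over 40 N, if the wrist force passes 120 N, or if a joint passes its speed limit or range.

### The arm

A 6-joint arm with a two-finger parallel gripper is mounted at the origin on the work surface. World frame = base frame: x ahead of the robot, y to its left, z up, the work surface at z = 0. Lengths are in mm, angles in rad, forces in N, time in s.
With the tool pointing down it reaches from about 275 to 750 mm from the base axis. Payload 10.2 kg.
Tool frame: the origin (TCP) lies on the centre line of the jaws, within the pads' length; the fingertips stand 14 mm ahead of it and the grasp point (between the pads) lies 5 mm behind it (tip_extent is the distance from the TCP to the fingertips, in mm); y points along the fingers, z is the direction in which the jaws open and shut, and the axes are right-handed (so a half turn about y gives the same grasp; the last joint's range is limited). The gripper opens to 88 mm and grips with 3 to 60 N. Pads are 18 mm wide; open, the fingers measure 123 mm over their backs; the gripper's body (75 mm by 187 mm) begins 45 mm behind the grasp point.
Start: joints at [1.069, 0.313, 1.498, -0, 1.331, -0.223], TCP at [144.494, 504.73, 252.72] pointing down, gripper open.
Joint ranges: [-2.94, 2.94], [-0.97, 2.17], [0.19, 2.56], [-1.23, 4.37], [0.02, 3.11], [-2.88, 2.88]. Speed limits (rad/s): [2.39, 2.39, 3.01, 3.14, 3.14, 3.14].

### API

Orientations are given as a 3x3 rotation matrix whose columns are the frame's x, y, z axes.
In Python, from rig import sense, grab_frame, sign_off, tip_extent gives the robot as it stands.
- The arm moves only by the tool move_arm, never from a script. Its arguments are lists of equal length, an entry for each row: "travel": the shift along the world's x, y, z in m, a list of three; "twist": the turn, a rotation vector about the world's x, y, z in rad, a list of three; "grip": the closure, from -1 (fully open) to 1 (shut), so that 0 is half open. In form: {"travel": [[dx, dy, dz], ...], "twist": [[wx, wy, wz], ...], "grip": [grip, ...]}. A call has 1 to 10 rows; each row shifts and turns the commanded pose from where the row before left it; what a row does not reach is not made up. A row lasts 1/10 s, in which the tool goes at most 50 mm and 8.59 degrees, less where a joint would pass 70% of its speed; a pose out of reach is approached as far as the arm can. A call is refused whole if a number of a shift passes 0.05 or a number of a turn 0.15, either way. A call with a gripper value outside its range is refused whole. The fingers move at their own pace and stop on an object; "grip_force" is the grip in N (left out, the last holds). Time passes only in rows, so rows that do not move let the fingers close. It gives the time, the measured TCP pose, the force and the opening at its end, in the units of the state.
- sense(): the state, without advancing time (a new reading comes with each control period).
- grab_frame(name): name is "side" or "top" or "wrist"; returns a dict with "pixels" (420x560x3 uint8, blue, green, red), "range_z" (420x560 float32, mm along the optical axis (not along the pixel's ray), 0 where there is no reading), "fx", "fy", "cx", "cy" (pixels), "cam_to_world" (4x4, takes a point from camera to world coordinates); the wrist camera has in their place "T_tool_cam" (4x4, takes a point from camera to tool coordinates, whose origin is the TCP and whose axes are the tool frame's). Camera axes: x right, y up, looking along -z (the intrinsics and any distortion apply to the point x, -y, -z); pixel columns grow to the right and rows downward; lengths in mm; the calibration is good to about 2 mm. The wrist camera is an equidistant fisheye: a pixel r from the principal point sees the ray r / f radians off the axis. A picture is of the moment at which its call begins: read the wrist's pose just before it.
- sign_off(): hands the job in, once; it reports no verdict.
The state is a dict: "t": time; "q": joint angles; "dq": joint speeds; "tau": joint torques, N m; "ee_pos": TCP position; "orientation": TCP orientation; "ft_force": force on the tool from outside, world axes, zero at the start; "wrist_torque": the same for the moment, N m; "width": finger opening in mm.
Only numpy, scipy, OpenCV 4.12 (cv2) and the standard library are available. Lean on these libraries where they do the work, as an engineer would, in place of code of your own. Each camera call takes 0.05 s, during which the arm holds its last target.

## Working session

There is one attempt and no reset: what is moved stays moved. The work goes in short steps, Python scripts to look and compute and a tool call to move; the robot and the scene stay as the last step left them, time stands still between calls to the robot, and variables do not carry over. Pictures are saved under pics/ and viewed, and the job is handed in when it is done.

Besides the shell and the picture viewer there is one more tool, called after "Request:" by a JSON object that holds its "op" and its "data". move_arm: Moves the arm, as the interface text tells. Its arguments: {"type":"object","properties":{"travel":{"type":"array","items":{"type":"array","items":{"type":"number"}}},"twist":{"type":"array","items":{"type":"array","items":{"type":"number"}}},"grip":{"type":"array","items":{"type":"number"}},"grip_force":{"type":"number"}},"required":["travel","twist","grip"]}

```bash
mkdir -p pics; ls; python3 - <<'E'
from rig import sense, grab_frame, tip_extent
import cv2,pickle
print(tip_extent); s=sense(); print(s)
for n in ["side","top","wrist"]:
    f=grab_frame(n); cv2.imwrite(f"pics/{n}0.png",f["pixels"]); pickle.dump(f,open(f"{n}0.pkl","wb"))
    print(n,{k:v for k,v in f.items() if k not in("pixels","range_z")})
E
```

```text
pics
14.0
{'t': 0.0, 'q': array([ 1.06862662e+00,  3.13434251e-01,  1.49840535e+00, -7.16399714e-06,
        1.33099021e+00, -2.23412037e-01]), 'dq': array([-0.00128035, -0.00050324,  0.00218082, -0.00107027,  0.00024043,
       -0.00265112]), 'tau': array([-5.74887345e-04, -4.02208042e+01, -2.52268893e+01,  6.93872734e-02,
        3.53032281e-02, -1.00329730e-04]), 'ee_pos': array([144.37180406, 504.53291616, 252.18105893]), 'orientation': array([[ 9.61398412e-01, -5.89378091e-04,  2.75159492e-01],
       [-2.75159993e-01, -1.08776568e-03,  9.61397834e-01],
       [-2.67317766e-04, -9.99999235e-01, -1.20794947e-03]]), 'ft_force': array([-0.44342065,  0.51444092,  0.18943387]), 'wrist_torque': array([-0.01242345, -0.04984082, -0.01481466]), 'width': 87.93059644250587}
side {'fx': 496.56780875978774, 'fy': 496.56780875978774, 'cx': 286.52043801914255, 'cy': 204.39576561076456, 'cam_to_world': array([[ 7.31464581e-01,  4.12813577e-01, -5.42719557e-01,
        -1.52126612e+02],
       [-6.81717364e-01,  4.25375070e-01, -5.95245735e-01,
        -7.94374538e+02],
       [-1.48661515e-02, 
[... 376 characters left out ...]
1, -1.01790160e-02,  1.80784451e-02,
        -1.68041649e+00],
       [ 1.71910065e-02,  8.13908545e-02,  9.96533992e-01,
         1.19206108e+03],
       [ 0.00000000e+00,  0.00000000e+00,  0.00000000e+00,
         1.00000000e+00]])}
wrist {'fx': 325.19226210127806, 'fy': 325.19226210127806, 'cx': 281.7168780970222, 'cy': 214.06413595089458, 'T_tool_cam': array([[ 3.56261170e-04, -9.49683987e-01, -3.13209510e-01,
        -8.21872292e+01],
       [ 1.59336348e-03,  3.13209672e-01, -9.49682664e-01,
        -1.32281195e+02],
       [ 9.99998667e-01, -1.60721538e-04,  1.62477623e-03,
        -1.00046117e+00],
       [ 0.00000000e+00,  0.00000000e+00,  0.00000000e+00,
         1.00000000e+00]])}
```

View pics/top0.png

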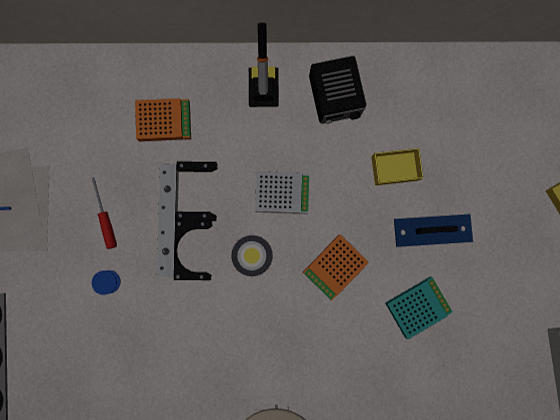

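View pics/side0.png

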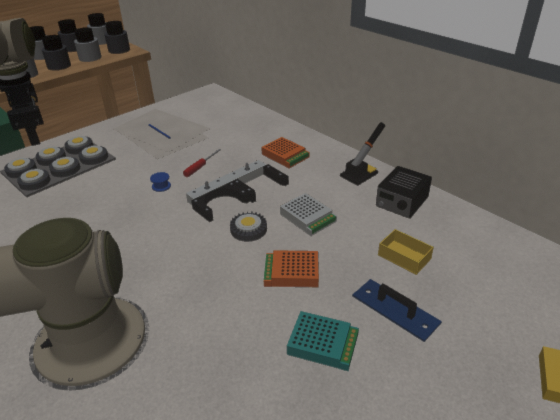

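View pics/wrist0.png

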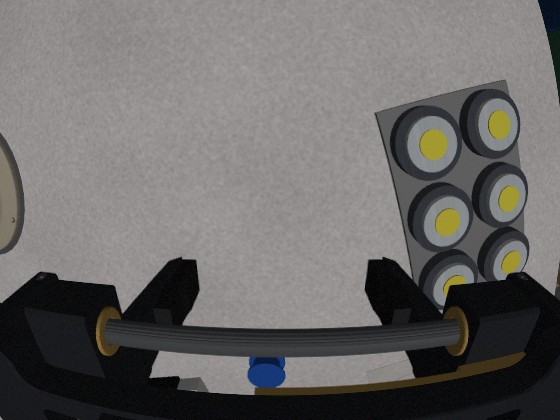

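The top view shows the silver PSU at (282,192) with its green strip to the right. Its look-alikes are orange at (162,119) and (336,267), and turquoise at (419,307). The lamp is at (252,255), and its look-alikes sit on the tray at the far lower left. The plate is at (433,230). The jig is at (185,220), with the square bay on the far side and the round bay on the near side.

```bash
python3 - <<'E'
import cv2,pickle
f=pickle.load(open("top0.pkl","rb"));p=f["pixels"]
c=p[150:290,150:320]; cv2.imwrite("pics/c1.png",cv2.convertScaleAbs(cv2.resize(c,None,fx=4.2,fy=4.2,interpolation=cv2.INTER_CUBIC),alpha=1.6))
c=p[190:270,380:490]; cv2.imwrite("pics/c2.png",cv2.convertScaleAbs(cv2.resize(c,None,fx=6,fy=6,interpolation=cv2.INTER_CUBIC),alpha=1.6))
E
```

```text
(no output)
```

View pics/c1.png

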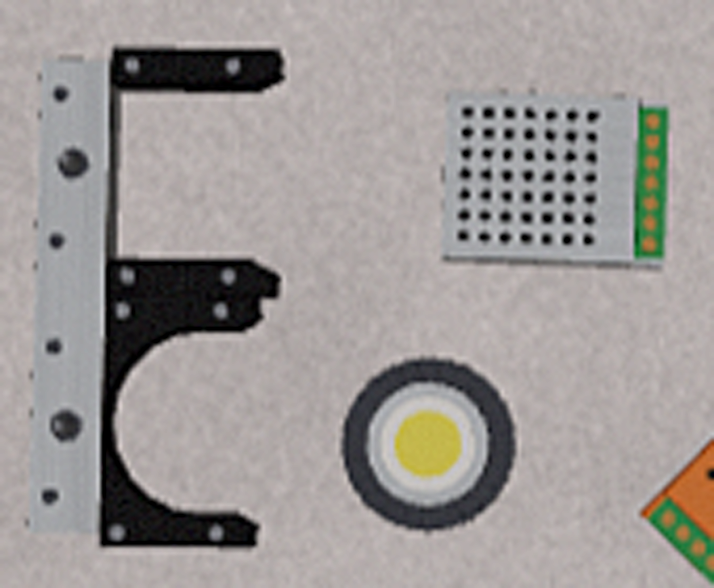

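View pics/c2.png

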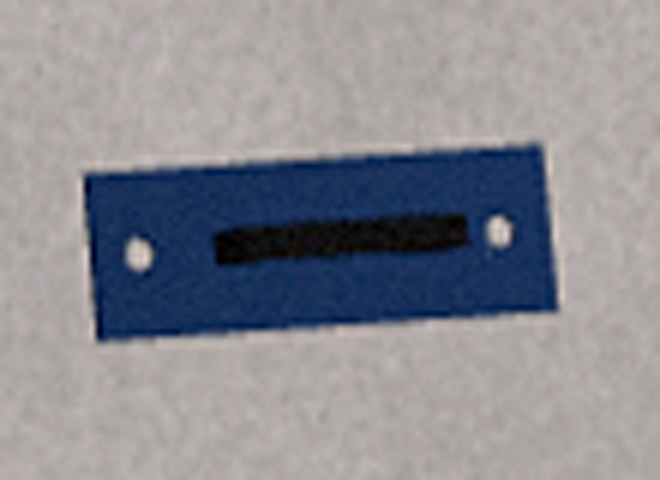

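```bash
cat > h.py <<'E'
import numpy as np,cv2,pickle
def ray(f,u,v):
    d=np.array([(u-f["cx"])/f["fx"],-(v-f["cy"])/f["fy"],-1.0])
    M=f["cam_to_world"];return M[:3,:3]@d,M[:3,3]
def at(f,u,v,z):
    d,o=ray(f,u,v);return (o+d*(z-o[2])/d[2])
def proj(f,P):
    M=f["cam_to_world"];c=M[:3,:3].T@(np.asarray(P,float)-M[:3,3])
    return np.array([f["cx"]+f["fx"]*c[0]/-c[2],f["cy"]-f["fy"]*c[1]/-c[2]])
E
python3 - <<'E'
from h import *
f=pickle.load(open("top0.pkl","rb"));np.set_printoptions(precision=1,suppress=True)
def c1(x,y,z): return at(f,150+(x+.5)/4.2-.5,150+(y+.5)/4.2-.5,z)
def c2(x,y,z): return at(f,380+(x+.5)/6-.5,190+(y+.5)/6-.5,z)
pa=c1(70,160,50);pb=c1(64,425,50);print("pins",pa,pb,np.linalg.norm(pa-pb))
print("rail",[c1(*q,32) for q in[(42,60),(110,60),(30,527),(101,530)]])
print("square bay lower walls: top wall inner, mid wall inner",c1(200,90,30),c1(200,261,30))
print("round arc: ",c1(113,423,30), c1(195,331,30),c1(195,515,30))
print("psu top",[c1(*q,30) for q in[(447,94),(640,98),(634,258),(443,257)]], [c1(*q,20) for q in [(668,107),(663,258)]])
print("lamp",c1(428,443,28), c1(429,444,20))
print("plate",[c2(*q,6) for q in[(84,173),(542,145),(558,310),(98,340)]],"holes",c2(140,255,6),c2(498,231,6),"handle",c2(214,248,48),c2(467,229,48),c2(341,239,48))
# depth check
for n,(u,v) in dict(psu=(275,190),rail=(165,200),lamp=(252,255),bench=(230,220),handle=(437,230)).items():
    z=f["range_z"][v,u];d,o=ray(f,u,v);print(n,o+d*z)
E
```

```text
pins [640.8 249.8  50. ] [491.5 252.   50. ] 149.34174083636643
rail [array([701.7, 270.3,  32. ]), array([701.3, 231.3,  32. ]), array([434.4, 274.7,  32. ]), array([432.3, 234.7,  32. ])]
square bay lower walls: top wall inner, mid wall inner [683.8 179.8  30. ] [584.7 179.6  30. ]
round arc:  [492.6 228.7  30. ] [544.5 182.3  30. ] [440.  182.1  30. ]
psu top [array([680.2,  37.5,  30. ]), array([676.9, -74.2,  30. ]), array([583.9, -69.3,  30. ]), array([585.6,  40.5,  30. ])] [array([673.2, -91.1,  20. ]), array([584.7, -86.7,  20. ])]
lamp [479.2  49.9  28. ] [478.7  49.6  20. ]
plate [array([ 565.6, -300.4,    6. ]), array([ 575.3, -490.8,    6. ]), array([ 507.1, -494.5,    6. ]), array([ 496.9, -304.1,    6. ])] holes [ 531.6 -322.5    6. ] [ 539.9 -471.     6. ] handle [ 532.  -340.7   48. ] [ 538.5 -442.    48. ] [ 535.  -391.5   48. ]
psu [634.9  -8.   36.3]
rail [613.9 257.1  29.9]
lamp [479.4  48.6  31.7]
bench [566.5 103.8  -2.4]
handle [ 533.5 -392.    50.6]
```

Request:
{"op": "move_arm", "data": {"travel": [[0.0244,-0.0307,0],[0.0244,-0.0307,0],[0.0244,-0.0307,0],[0.0244,-0.0307,0],[0.0244,-0.0307,0],[0.0244,-0.0307,0],[0.0244,-0.0307,0],[0.0244,-0.0307,0],[0.0244,-0.0307,0],[0.0244,-0.0307,0]], "twist": [[0,0,-0.0653],[0,0,-0.0653],[0,0,-0.0653],[0,0,-0.0653],[0,0,-0.0653],[0,0,-0.0653],[0,0,-0.0653],[0,0,-0.0653],[0,0,-0.0653],[0,0,-0.0653]], "grip": [-0.32,-0.32,-0.32,-0.32,-0.32,-0.32,-0.32,-0.32,-0.32,-0.32], "grip_force": 30}}

```text
t: 1.15
ee_pos: [389.2, 196.3, 252.7]
orientation: [[0.594, -0.0, 0.804], [-0.804, 0.0, 0.594], [-0.0, -1.0, -0.0]]
ft_force: [-0.2, 1.3, 0.2]
width: 58.2
```

Request:
{"op": "move_arm", "data": {"travel": [[0.0244,-0.0307,0],[0.0244,-0.0307,0],[0.0244,-0.0307,0],[0.0244,-0.0307,0],[0.0244,-0.0307,0],[0.0244,-0.0307,0],[0.0244,-0.0307,0],[0.0244,-0.0307,0],[0.0244,-0.0307,0],[0.0244,-0.0307,0]], "twist": [[0,0,-0.0653],[0,0,-0.0653],[0,0,-0.0653],[0,0,-0.0653],[0,0,-0.0653],[0,0,-0.0653],[0,0,-0.0653],[0,0,-0.0653],[0,0,-0.0653],[0,0,-0.0653]], "grip": [-0.32,-0.32,-0.32,-0.32,-0.32,-0.32,-0.32,-0.32,-0.32,-0.32]}}

```text
t: 2.15
ee_pos: [633.2, -110.6, 252.4]
orientation: [[-0.017, -0.001, 1.0], [-1.0, 0.0, -0.017], [-0.0, -1.0, -0.001]]
ft_force: [1.1, 0.7, 0.7]
width: 58.2
```

```bash
python3 - <<'E'
from rig import *
import cv2
f=grab_frame("wrist"); cv2.imwrite("pics/w1.png",cv2.convertScaleAbs(f["pixels"],alpha=1.5))
E
```

```text
(no output)
```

View pics/w1.png

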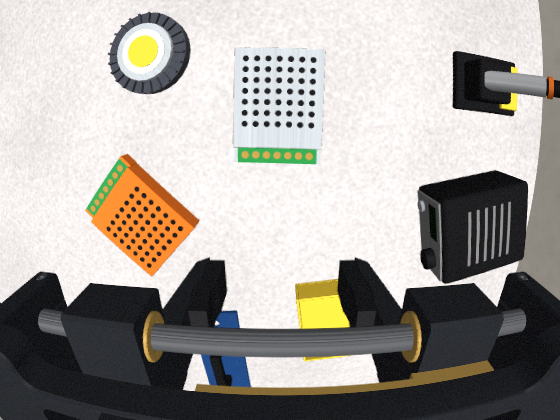

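The wrist view shows the silver PSU at (279,97), its green strip at (277,156) towards the fingers, and clear bench where the fingers come down. I'll descend behind it.

Request:
{"op": "move_arm", "data": {"travel": [[0,-0.004,-0.035],[0,-0.004,-0.045],[0,0,-0.045],[0,0,-0.045],[0,0,-0.035],[0,0,-0.028],[0,0.0,0],[0,0.01,0]], "twist": [[0,0,-0.007],[0,0,0],[0,0,0],[0,0,0],[0,0,0],[0,0,0],[0,0,0],[0,0,0]], "grip": [-0.32,-0.32,-0.32,-0.32,-0.32,-0.32,-0.32,-0.32]}}

```text
t: 3.0
ee_pos: [632.3, -107.8, 19.2]
orientation: [[-0.022, -0.001, 1.0], [-1.0, 0.0, -0.022], [-0.0, -1.0, -0.001]]
ft_force: [-0.5, 0.6, 0.1]
width: 58.2
```

Request:
{"op": "move_arm", "data": {"travel": [[0,0.006,0],[0,0.008,0],[0.0003,0.01,0],[0.0003,0.01,0],[0.0003,0.012,0],[0.0004,0.014,0],[0.0004,0.014,0],[0.0004,0.014,0],[0.0004,0.014,0],[0.0004,0.014,0]], "twist": [[0,0,0],[0,0,0],[0,0,0.001],[0,0,0.001],[0,0,0.001],[0,0,0.001],[0,0,0.001],[0,0,0.001],[0,0,0.001],[0,0,0]], "grip": [-0.32,-0.32,-0.32,-0.32,-0.32,-0.32,-0.32,-0.32,-0.32,-0.32]}}

```text
t: 4.0
ee_pos: [635.4, 10.0, 19.8]
orientation: [[-0.014, -0.0, 1.0], [-1.0, -0.0, -0.014], [0.0, -1.0, -0.0]]
ft_force: [-0.2, -3.9, 3.2]
width: 58.2
```

```bash
python3 - <<'E'
from rig import *
import cv2
f=grab_frame("wrist"); cv2.imwrite("pics/w2.png",cv2.convertScaleAbs(f["pixels"],alpha=1.5))
f=grab_frame("top"); cv2.imwrite("pics/t2.png",cv2.convertScaleAbs(cv2.resize(f["pixels"][140:300,150:330],None,fx=4,fy=3.7),alpha=1.6))
E
```

```text
(no output)
```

View pics/w2.png

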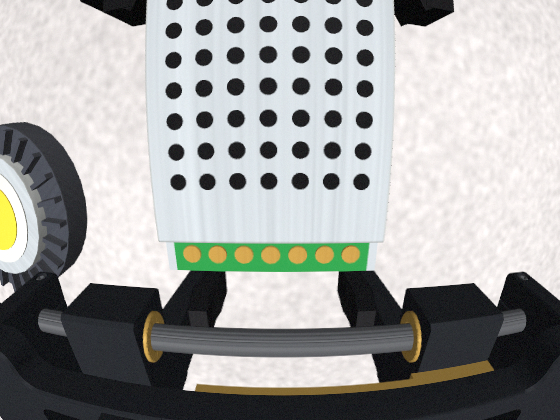

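View pics/t2.png

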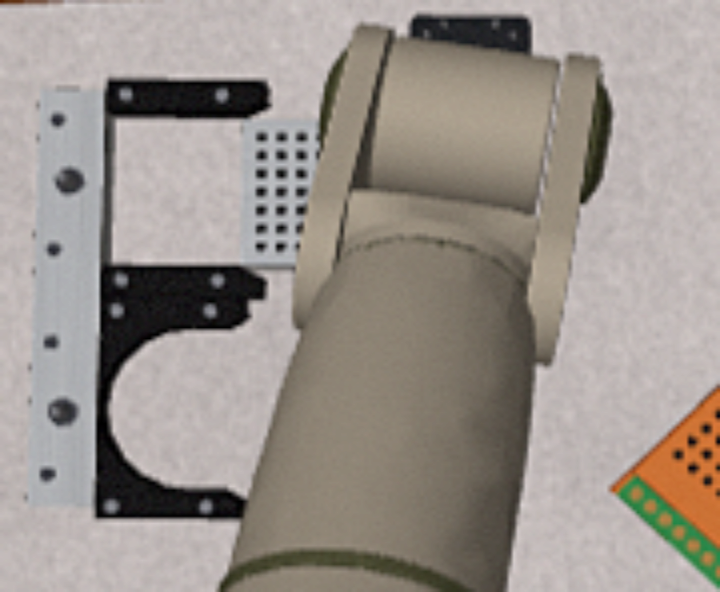

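The PSU head (column 245, rows 121–266) is in the mouth between the walls (rows 117 and 266), with the fingers square on the strip end. I'll keep pushing.

Request:
{"op": "move_arm", "data": {"travel": [[0.0001,0.008,0],[0.0001,0.008,0],[0.0001,0.008,0],[0.0001,0.008,0],[0.0001,0.008,0],[0.0001,0.008,0],[0.0001,0.008,0],[0.0001,0.008,0]], "twist": [[0,0,0],[0,0,0],[0,0,0],[0,0,0],[0,0,0],[0,0,0],[0,0,0],[0,0,0]], "grip": [-0.32,-0.32,-0.32,-0.32,-0.32,-0.32,-0.32,-0.32]}}

```text
t: 4.9
ee_pos: [636.2, 73.5, 19.7]
orientation: [[-0.014, -0.0, 1.0], [-1.0, 0.0, -0.014], [-0.0, -1.0, -0.0]]
ft_force: [2.1, -2.4, 0.4]
width: 58.4
```

Request:
{"op": "move_arm", "data": {"travel": [[0.0001,0.005,0],[0.0001,0.004,0],[0,0.003,0]], "twist": [[0,0,0],[0,0,0],[0,0,0]], "grip": [-0.32,-0.32,-0.32]}}

```text
t: 5.2
ee_pos: [636.3, 85.0, 19.6]
orientation: [[-0.014, -0.0, 1.0], [-1.0, -0.0, -0.014], [0.0, -1.0, -0.0]]
ft_force: [2.4, -3.4, 0.1]
width: 58.0
```

Request:
{"op": "move_arm", "data": {"travel": [[0,0.003,0],[0,0.002,0],[0,0.002,0]], "twist": [[0,0,0],[0,0,0],[0,0,0]], "grip": [-0.32,-0.32,-0.32]}}

```text
t: 5.5
ee_pos: [636.4, 91.8, 19.7]
orientation: [[-0.014, -0.0, 1.0], [-1.0, -0.0, -0.014], [0.0, -1.0, -0.0]]
ft_force: [1.6, -3.7, 0.0]
width: 58.1
```

Request:
{"op": "move_arm", "data": {"travel": [[0,0.001,0],[0,0.001,0]], "twist": [[0,0,0],[0,0,0]], "grip": [-0.32,-0.32]}}

```text
t: 5.7
ee_pos: [636.4, 93.7, 19.7]
orientation: [[-0.014, 0.0, 1.0], [-1.0, -0.0, -0.014], [0.0, -1.0, 0.0]]
ft_force: [1.8, -6.2, 0.9]
width: 58.3
```

Request:
{"op": "move_arm", "data": {"travel": [[0,0.001,0]], "twist": [[0,0,0]], "grip": [-0.32]}}

```text
t: 5.8
ee_pos: [636.4, 93.8, 19.7]
orientation: [[-0.014, -0.0, 1.0], [-1.0, -0.001, -0.014], [0.001, -1.0, -0.0]]
ft_force: [1.4, -11.6, 1.1]
width: 58.2
```

Request:
{"op": "move_arm", "data": {"travel": [[0,0.001,0]], "twist": [[0,0,0]], "grip": [-0.32]}}

```text
t: 5.9
ee_pos: [636.4, 94.0, 19.7]
orientation: [[-0.015, -0.0, 1.0], [-1.0, -0.003, -0.015], [0.003, -1.0, -0.0]]
ft_force: [1.0, -16.1, 0.5]
width: 58.1
```

PSU stopped with force rising to 16 N at the predicted position. Next, the lamp.

Request:
{"op": "move_arm", "data": {"travel": [[0,-0.01,0],[0,-0.025,0],[0,-0.025,0.04],[-0.02,-0.03,0.04],[-0.045,-0.03,0],[-0.045,0,0],[-0.045,0,0],[-0.002,0,-0.03],[0,0,-0.03],[0,0,-0.02]], "twist": [[0,0,0],[0,0,0],[0,0,0],[0,0,0],[0,0,0],[0,0,0],[0,0,0],[0,0,0],[0,0,0],[0,0,0]], "grip": [-0.32,-0.32,-0.32,0.1,0.1,0.1,0.1,0.1,0.1,0.1]}}

```text
t: 6.9
ee_pos: [483.2, -19.4, 15.5]
orientation: [[-0.014, -0.002, 1.0], [-1.0, 0.001, -0.014], [-0.001, -1.0, -0.002]]
ft_force: [0.9, 0.1, 0.2]
width: 39.6
```

```bash
python3 - <<'E'
from rig import *
import cv2
f=grab_frame("wrist"); cv2.imwrite("pics/w3.png",cv2.convertScaleAbs(f["pixels"],alpha=1.5))
f=grab_frame("top"); cv2.imwrite("pics/t3.png",cv2.convertScaleAbs(cv2.resize(f["pixels"][140:300,150:330],None,fx=4,fy=3.7),alpha=1.6))
E
```

```text
(no output)
```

View pics/w3.png

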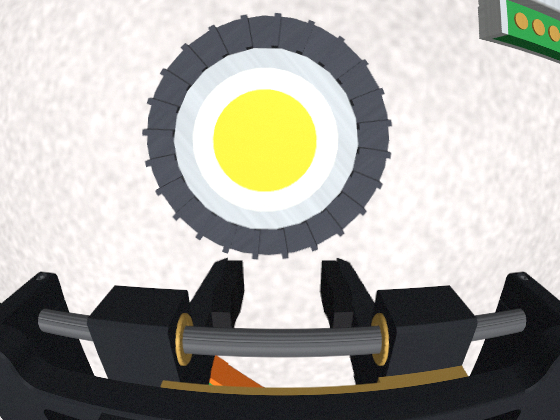

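View pics/t3.png

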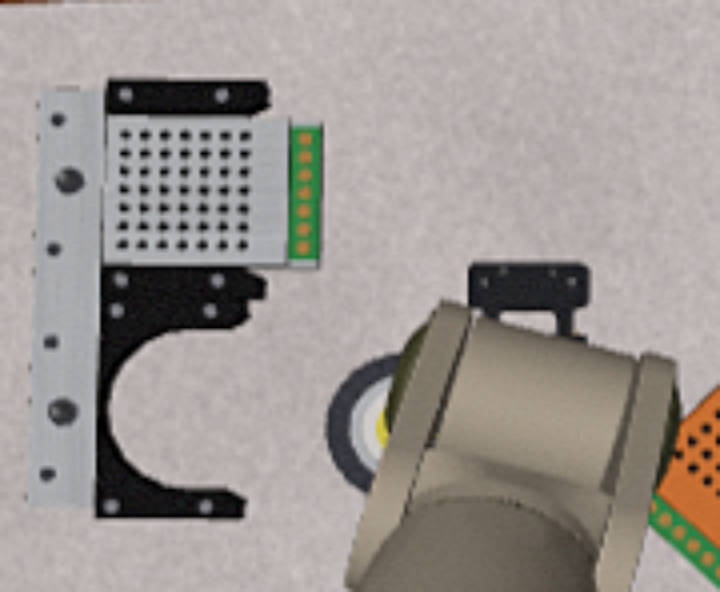

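PSU is flush on the rail (column 105) with its strip outward. The lamp centre is at column 266 and the fingers at 281, so I'll shift −x by about 6 mm and then push diagonally into line.

Request:
{"op": "move_arm", "data": {"travel": [[-0.005,0,0.003],[0,0.006,0.001],[0,0.008,0],[0.001,0.007,0],[0.002,0.009,0],[0.002,0.009,0],[0.002,0.009,0],[0.002,0.009,0],[0.002,0.009,0],[0.002,0.009,0]], "twist": [[0,0,0],[0,0,0],[0,0,0],[0,0,0],[0,0,0],[0,0,0],[0,0,0],[0,0,0],[0,0,0],[0,0,0]], "grip": [0.1,0.1,0.1,0.1,0.1,0.1,0.1,0.1,0.1,0.1]}}

```text
t: 8.0
ee_pos: [492.4, 55.9, 20.9]
orientation: [[-0.014, 0.0, 1.0], [-1.0, -0.0, -0.014], [0.0, -1.0, 0.0]]
ft_force: [-1.1, -4.0, 3.5]
width: 39.5
```

```bash
python3 - <<'E'
from rig import *
import cv2
f=grab_frame("wrist"); cv2.imwrite("pics/w4.png",cv2.convertScaleAbs(f["pixels"],alpha=1.5))
f=grab_frame("top"); cv2.imwrite("pics/t4.png",cv2.convertScaleAbs(cv2.resize(f["pixels"][140:300,150:330],None,fx=4,fy=3.7),alpha=1.6))
E
```

```text
(no output)
```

View pics/w4.png

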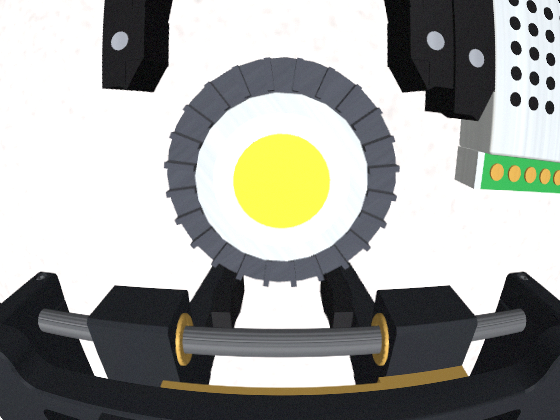

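View pics/t4.png

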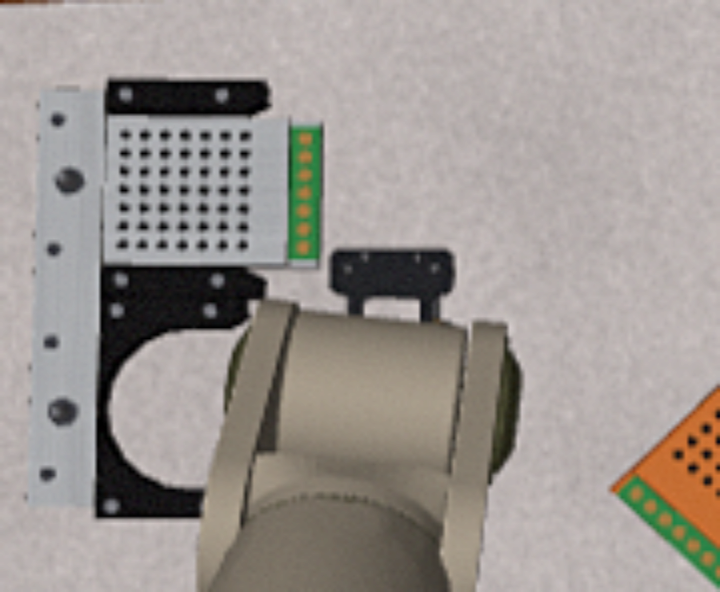

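The lamp is cradled at column 282 between the walls at 168 and 387 (middle about 278), so I'll continue straight in.

Request:
{"op": "move_arm", "data": {"travel": [[0,0.008,0],[0.0001,0.008,0],[0.0001,0.008,0],[0.0001,0.008,0],[0.0001,0.008,0],[0.0001,0.008,0],[0.0001,0.007,0],[0.0001,0.006,0]], "twist": [[0,0,0],[0,0,0],[0,0,0],[0,0,0],[0,0,0],[0,0,0],[0,0,0],[0,0,0]], "grip": [0.1,0.1,0.1,0.1,0.1,0.1,0.1,0.1]}}

```text
t: 8.9
ee_pos: [492.9, 116.8, 20.8]
orientation: [[-0.014, -0.0, 1.0], [-1.0, 0.0, -0.014], [-0.0, -1.0, -0.0]]
ft_force: [-0.1, -1.8, -0.7]
width: 39.8
```

Request:
{"op": "move_arm", "data": {"travel": [[0,0.003,0],[0,0.002,0],[0,0.002,0]], "twist": [[0,0,0],[0,0,0],[0,0,0]], "grip": [0.1,0.1,0.1]}}

```text
t: 9.2
ee_pos: [492.9, 123.1, 20.9]
orientation: [[-0.014, -0.0, 1.0], [-1.0, -0.0, -0.014], [0.0, -1.0, -0.0]]
ft_force: [-0.5, -2.2, -2.0]
width: 39.7
```

Request:
{"op": "move_arm", "data": {"travel": [[0,0.001,0]], "twist": [[0,0,0]], "grip": [0.1]}}

```text
t: 9.3
ee_pos: [492.9, 124.2, 20.9]
orientation: [[-0.014, -0.0, 1.0], [-1.0, 0.0, -0.014], [-0.0, -1.0, -0.0]]
ft_force: [0.5, -2.5, -1.0]
width: 39.7
```

Request:
{"op": "move_arm", "data": {"travel": [[0,0.001,0],[0,0.001,0]], "twist": [[0,0,0],[0,0,0]], "grip": [0.1,0.1]}}

```text
t: 9.5
ee_pos: [492.9, 126.1, 20.9]
orientation: [[-0.014, -0.0, 1.0], [-1.0, 0.0, -0.014], [-0.0, -1.0, -0.0]]
ft_force: [0.2, -1.2, -0.7]
width: 39.5
```

Request:
{"op": "move_arm", "data": {"travel": [[0,0.001,0]], "twist": [[0,0,0]], "grip": [0.1]}}

```text
t: 9.6
ee_pos: [492.9, 127.1, 20.8]
orientation: [[-0.014, -0.0, 1.0], [-1.0, -0.0, -0.014], [0.0, -1.0, -0.0]]
ft_force: [0.5, -1.1, -1.8]
width: 39.5
```

Request:
{"op": "move_arm", "data": {"travel": [[0,0.001,0]], "twist": [[0,0,0]], "grip": [0.1]}}

```text
t: 9.7
ee_pos: [492.9, 128.2, 20.8]
orientation: [[-0.014, -0.0, 1.0], [-1.0, -0.0, -0.014], [0.0, -1.0, -0.0]]
ft_force: [-0.1, -2.1, -1.1]
width: 39.4
```

Request:
{"op": "move_arm", "data": {"travel": [[0,0.001,0]], "twist": [[0,0,0]], "grip": [0.1]}}

```text
t: 9.8
ee_pos: [492.9, 129.2, 20.9]
orientation: [[-0.014, -0.0, 1.0], [-1.0, -0.0, -0.014], [0.0, -1.0, -0.0]]
ft_force: [0.5, -1.5, -1.1]
width: 39.4
```

Request:
{"op": "move_arm", "data": {"travel": [[0,0.001,0]], "twist": [[0,0,0]], "grip": [0.1]}}

```text
t: 9.9
ee_pos: [492.9, 130.2, 20.9]
orientation: [[-0.014, -0.0, 1.0], [-1.0, -0.0, -0.014], [0.0, -1.0, -0.0]]
ft_force: [-0.0, -1.1, -1.3]
width: 39.6
```

Request:
{"op": "move_arm", "data": {"travel": [[0,0.001,0]], "twist": [[0,0,0]], "grip": [0.1]}}

```text
t: 10.0
ee_pos: [492.9, 131.1, 20.8]
orientation: [[-0.014, -0.0, 1.0], [-1.0, -0.0, -0.014], [0.0, -1.0, -0.0]]
ft_force: [-1.0, -3.8, -0.5]
width: 39.6
```

```bash
python3 - <<'E'
from rig import *
import cv2
f=grab_frame("wrist"); cv2.imwrite("pics/w5.png",cv2.convertScaleAbs(f["pixels"],alpha=1.5))
E
```

```text
(no output)
```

View pics/w5.png

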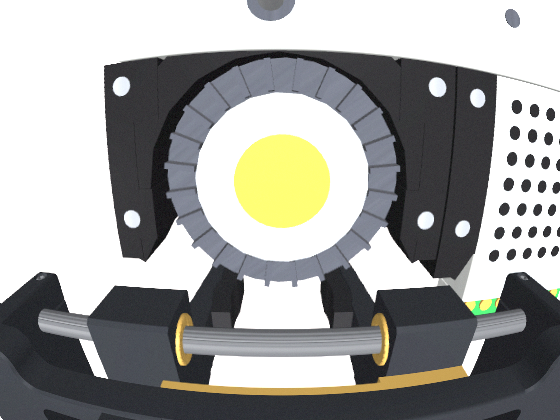

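The lamp nearly fills the bay, with its rim top at row 58 and the bay end at about row 53. A touch more.

Request:
{"op": "move_arm", "data": {"travel": [[0,0.001,0]], "twist": [[0,0,0]], "grip": [0.1]}}

```text
t: 10.15
ee_pos: [492.7, 131.6, 20.8]
orientation: [[-0.014, -0.001, 1.0], [-1.0, -0.001, -0.014], [0.001, -1.0, -0.001]]
ft_force: [-2.2, -12.2, 0.6]
width: 39.8
```

Request:
{"op": "move_arm", "data": {"travel": [[0,0.001,0]], "twist": [[0,0,0]], "grip": [0.1]}}

```text
t: 10.25
ee_pos: [492.6, 131.8, 20.8]
orientation: [[-0.013, -0.001, 1.0], [-1.0, -0.003, -0.013], [0.003, -1.0, -0.001]]
ft_force: [-2.9, -19.2, 1.7]
width: 39.5
```

Request:
{"op": "move_arm", "data": {"travel": [[0,0.001,0]], "twist": [[0,0,0]], "grip": [0.1]}}

```text
t: 10.35
ee_pos: [492.6, 132.0, 20.8]
orientation: [[-0.013, -0.002, 1.0], [-1.0, -0.004, -0.013], [0.004, -1.0, -0.002]]
ft_force: [-3.0, -24.3, 2.1]
width: 39.5
```

The lamp hit its stop at 24 N. I'll back off and rise over the jig to view the pins with the wrist camera.

Request:
{"op": "move_arm", "data": {"travel": [[0,-0.008,0],[0,-0.02,0],[0,-0.01,0.03],[0,0,0.04],[0.02,0.01,0.04],[0.027,0.03,0.02],[0.027,0.04,0],[0,0.04,0],[0,0,0],[0,0,0]], "twist": [[0,0,0],[0,0,0],[0,0,0],[0,0,0],[0,0,0],[0,0,0],[0,0,0],[0,0,0],[0,0,0],[0,0,0]], "grip": [0.1,0.1,0.1,0.1,0.1,0.1,-0.5,-0.5,-0.5,-0.5]}}

```text
t: 11.35
ee_pos: [566.6, 216.7, 150.6]
orientation: [[-0.013, -0.0, 1.0], [-1.0, 0.0, -0.013], [-0.0, -1.0, -0.0]]
ft_force: [-0.2, 0.2, 0.2]
width: 66.0
```

```bash
python3 - <<'E'
from rig import *
import cv2,pickle
s=sense();f=grab_frame("wrist"); f["s"]=s;pickle.dump(f,open("w6.pkl","wb"));cv2.imwrite("pics/w6.png",cv2.convertScaleAbs(f["pixels"],alpha=1.3))
print(s["ee_pos"],s["orientation"])
f=grab_frame("top");pickle.dump(f,open("t6.pkl","wb"))
E
```

```text
[566.61521057 216.70265634 150.58885141] [[-1.25219111e-02 -4.10137285e-04  9.99921514e-01]
 [-9.99921585e-01  1.63863131e-04 -1.25218447e-02]
 [-1.58714595e-04 -9.99999902e-01 -4.12157004e-04]]
```

View pics/w6.png

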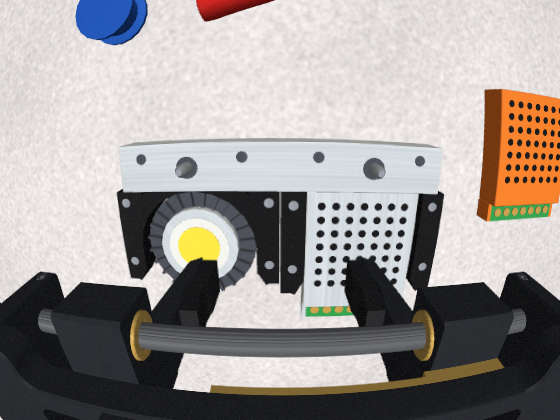

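```bash
cat >> h.py <<'E'
def fray(f,u,v):
    a=(u-f["cx"])/f["fx"];b=(v-f["cy"])/f["fy"];r=np.hypot(a,b);k=np.sin(r)/r if r>1e-9 else 1
    d=np.array([a*k,-b*k,-np.cos(r)]);T=f["T_tool_cam"];R=f["s"]["orientation"];p=f["s"]["ee_pos"]
    return R@T[:3,:3]@d, R@T[:3,3]+p
def fat(f,u,v,z):
    d,o=fray(f,u,v);return o+d*(z-o[2])/d[2]
E
python3 - <<'E'
from h import *
f=pickle.load(open("w6.pkl","rb"));p=f["pixels"]
a=p[145:195,160:220];b=p[145:195,345:405]
cv2.imwrite("pics/c6.png",np.vstack([cv2.resize(x,None,fx=6,fy=6,interpolation=cv2.INTER_CUBIC) for x in(a,b)]))
p=p[120:290,100:460]
cv2.imwrite("pics/c6b.png",cv2.convertScaleAbs(cv2.resize(p,None,fx=2.2,fy=2.2,interpolation=cv2.INTER_CUBIC),alpha=1.2))
E
```

```text
(no output)
```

View pics/c6.png

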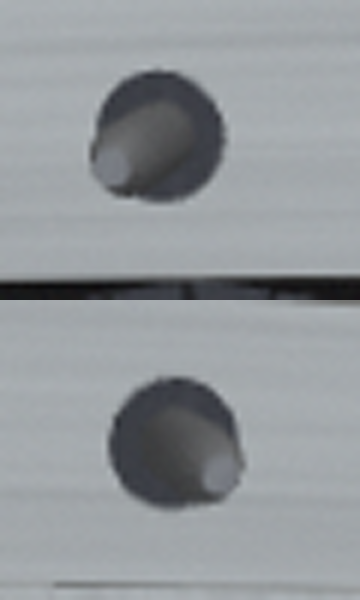

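View pics/c6b.png

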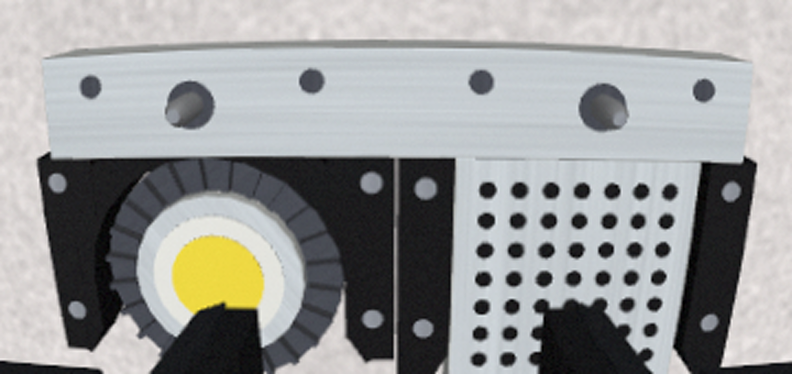

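```bash
python3 - <<'E'
from h import *
np.set_printoptions(precision=2,suppress=True)
f=pickle.load(open("w6.pkl","rb"))
g=lambda u0,v0,x,y,s,z: fat(f,u0+(x+.5)/s-.5,v0+(y+.5)/s-.5,z)
A=g(160,145,115,166,6,54);B=g(345,145,220,174,6,54)
C=g(160,145,160,136,6,32);D=g(345,145,175,142,6,32)
for p,q in((A,B),(C,D)): print(p,q,(p+q)/2,np.linalg.norm(p-q),"ang y-axis",(p-q)[1]/np.linalg.norm(p-q))
L=[g(100,120,x,y,2.2,32) for x,y in[(43,58),(752,64),(743,161),(50,156)]];print(L,np.mean(L,0))
s=lambda x,y,z:g(100,120,x,y,2.2,z)
print("psu holes near rail", s(487,190,30),s(670,191,30)); print("lamp led centre",s(219,280,28), "lamp rim top",s(213,160,20))
E
```

```text
[489.96 255.14  54.  ] [639.51 252.18  54.  ] [564.73 253.66  54.  ] 149.5777915483757 ang y-axis 0.019774349753027408
[489.33 254.91  32.  ] [639.84 252.12  32.  ] [564.58 253.51  32.  ] 150.53383058070418 ang y-axis 0.0185654688105376
[array([430.03, 276.09,  32.  ]), array([699.99, 270.18,  32.  ]), array([699.99, 231.87,  32.  ]), array([428.11, 237.37,  32.  ])] [564.53 253.88  32.  ]
psu holes near rail [597.77 220.12  30.  ] [670.18 219.12  30.  ]
lamp led centre [492.78 183.43  28.  ] lamp rim top [492.98 230.68  20.  ]
```

Pins located: seat ≈ (564.6, 253.6), rail direction about 0.019 rad. PSU and lamp both look home. Next, the plate.

Request:
{"op": "move_arm", "data": {"travel": [[0,-0.03,0.01],[-0.002,-0.04,0.01],[-0.002,-0.04,0.01],[-0.002,-0.04,0],[-0.002,-0.04,0],[-0.002,-0.04,0],[-0.002,-0.04,0],[-0.002,-0.04,0],[-0.002,-0.04,0],[-0.002,-0.04,0]], "twist": [[0,0,0],[0,0,0],[0,0,0],[0,0,0],[0,0,0],[0,0,0],[0,0,0],[0,0,0.02],[0,0,0.02],[0,0,0.028]], "grip": [-0.5,-0.5,-0.5,-0.5,-0.5,-0.5,-0.5,-0.5,-0.5,-0.5]}}

```text
t: 12.45
ee_pos: [547.9, -176.5, 181.2]
orientation: [[0.053, 0.0, 0.999], [-0.999, -0.0, 0.053], [0.0, -1.0, 0.0]]
ft_force: [0.9, -0.7, 0.1]
width: 66.0
```

Request:
{"op": "move_arm", "data": {"travel": [[-0.002,-0.04,0],[-0.002,-0.04,0],[-0.002,-0.04,0],[-0.002,-0.04,0],[-0.002,-0.04,0],[-0.002,-0.03,0],[0,-0.03,0],[0,-0.02,0],[0,0,0]], "twist": [[0,0,0],[0,0,0],[0,0,0],[0,0,0],[0,0,0],[0,0,0],[0,0,0],[0,0,0],[0,0,0]], "grip": [-0.5,-0.5,-0.5,-0.5,-0.5,-0.5,-0.5,-0.5,-0.5]}}

```text
t: 13.35
ee_pos: [535.1, -456.8, 180.3]
orientation: [[0.05, -0.0, 0.999], [-0.999, -0.0, 0.05], [0.0, -1.0, -0.0]]
ft_force: [0.3, -0.2, -0.9]
width: 66.1
```

```bash
python3 - <<'E'
from rig import *
import cv2,pickle
s=sense();f=grab_frame("wrist"); f["s"]=s;pickle.dump(f,open("w7.pkl","wb"));cv2.imwrite("pics/w7.png",cv2.convertScaleAbs(f["pixels"],alpha=1.3))
print(s["ee_pos"],s["orientation"],s["q"])
f=grab_frame("top");cv2.imwrite("pics/t7.png",cv2.convertScaleAbs(cv2.resize(f["pixels"][150:290,140:290],None,fx=4.2,fy=4.2),alpha=1.6))
E
```

```text
[ 535.05771994 -456.76620762  180.29949546] [[ 4.98710574e-02 -2.27726813e-04  9.98755639e-01]
 [-9.98755657e-01 -1.31715716e-04  4.98710283e-02]
 [ 1.20194844e-04 -9.99999965e-01 -2.34012245e-04]] [-8.72614277e-01  7.75592983e-01  9.51768649e-01 -2.62318446e-04
  1.41427652e+00 -9.22465120e-01]
```

View pics/w7.png

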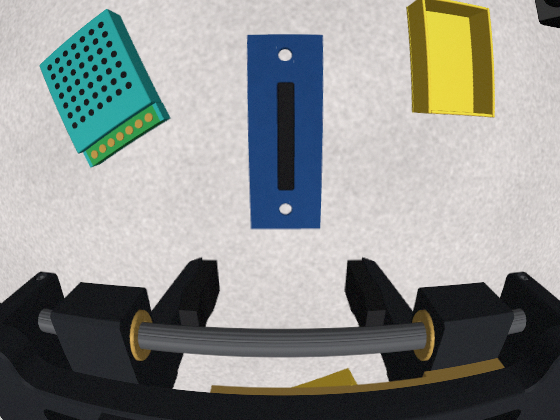

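View pics/t7.png

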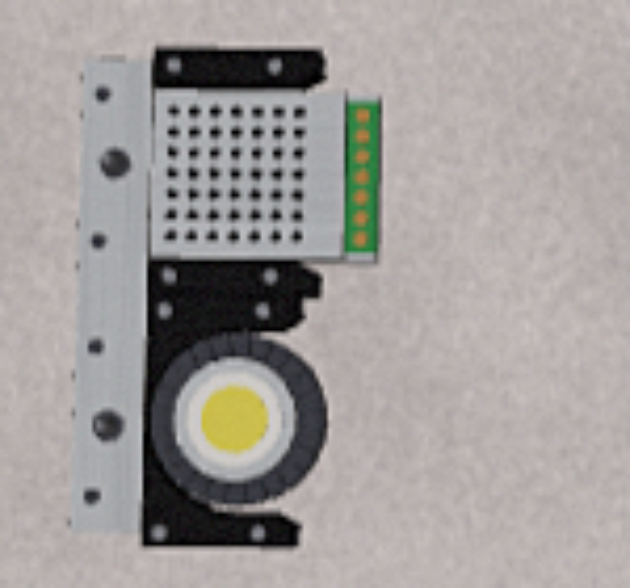

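Top view: the PSU and lamp are both seated, and the nest edges look flush. The wrist view shows the plate, with holes at (285,55) and (285,209) and handle centre at (286,136).

```bash
python3 - <<'E'
from h import *
np.set_printoptions(precision=2,suppress=True)
f=pickle.load(open("w7.pkl","rb"))
A=fat(f,285.3,54.8,4);B=fat(f,285.3,209,4);print(A,B,(A+B)/2,np.linalg.norm(A-B),(A-B)[:2]/np.linalg.norm(A-B))
L=[fat(f,u,v,6) for u,v in[(247.5,35),(323,35.5),(320.5,229),(251,228.5)]];print(L,np.mean(L,0))
h=[fat(f,u,v,48) for u,v in[(278.5,82),(294.5,82),(294,190.5),(277.5,190)]];print(h,np.mean(h,0))
E
```

```text
[ 530.57 -323.19    4.  ] [ 538.24 -472.85    4.  ] [ 534.41 -398.02    4.  ] 149.86086162957673 [-0.05  1.  ]
[array([ 494.73, -305.22,    6.  ]), array([ 564.43, -302.  ,    6.  ]), array([ 574.99, -491.65,    6.  ]), array([ 504.63, -494.6 ,    6.  ])] [ 534.7  -398.37    6.  ]
[array([ 526.26, -353.46,   48.  ]), array([ 538.96, -352.78,   48.  ]), array([ 543.55, -442.41,   48.  ]), array([ 529.71, -442.68,   48.  ])] [ 534.62 -397.83   48.  ]
```

Request:
{"op": "move_arm", "data": {"travel": [[0,0.02,-0.01],[0,0.025,-0.02],[-0.0005,0.0137,-0.03],[0,0,-0.035],[0,0,-0.03],[0,0,-0.019],[0,0,0],[0,0,0],[0,0,0],[0,0,0]], "twist": [[0,0,0],[0,0,0],[0,0,0],[0,0,0],[0,0,0],[0,0,0],[0,0,0],[0,0,0],[0,0,0],[0,0,0]], "grip": [-0.5,-0.5,-0.5,-0.5,-0.5,-0.5,-0.5,0.5,0.9,0.9], "grip_force": 40}}

```text
t: 14.45
ee_pos: [536.8, -395.4, 38.4]
orientation: [[0.054, 0.002, 0.999], [-0.999, -0.002, 0.054], [0.002, -1.0, 0.001]]
ft_force: [0.7, -1.2, -0.9]
width: 44.3
```

Request:
{"op": "move_arm", "data": {"travel": [[0,0,0],[0,0,0],[0,0,0.005],[0,0,0.02],[0,0,0.03]], "twist": [[0,0,0],[0,0,0],[0,0,0],[0,0,0],[0,0,0]], "grip": [1,1,1,1,1]}}

```text
t: 14.95
ee_pos: [535.6, -394.4, 90.7]
orientation: [[0.054, -0.003, 0.999], [-0.999, 0.003, 0.054], [-0.003, -1.0, -0.003]]
ft_force: [-0.3, -1.0, -2.8]
width: 13.1
```

```bash
python3 - <<'E'
from rig import *
import cv2,pickle
s=sense();f=grab_frame("wrist"); f["s"]=s;pickle.dump(f,open("w8.pkl","wb"));cv2.imwrite("pics/w8.png",cv2.convertScaleAbs(f["pixels"],alpha=1.3))
E
```

```text
(no output)
```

View pics/w8.png

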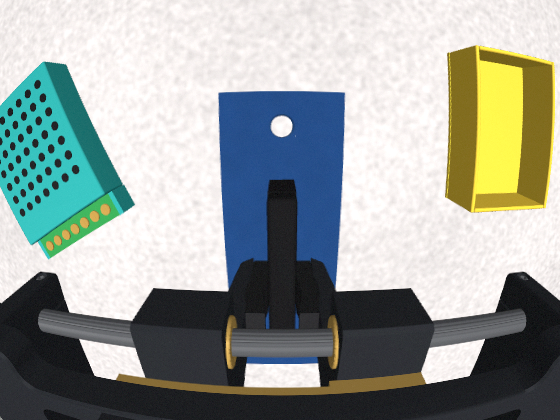

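Plate held (13.1 mm on the bar, near hole at (281,126)). I'll carry it over the jig with a quarter turn.

Request:
{"op": "move_arm", "data": {"travel": [[0,0,0.03],[0,0.02,0.03],[0.001,0.034,0.015],[0.001,0.034,0],[0.001,0.034,0],[0.001,0.034,0],[0.001,0.034,0],[0.001,0.034,0],[0.001,0.034,0],[0.001,0.034,0]], "twist": [[0,0,0],[0,0,0.04],[0,0,0.08],[0,0,0.08],[0,0,0.08],[0,0,0.08],[0,0,0.08],[0,0,0.08],[0,0,0.08],[0,0,0.08]], "grip": [1,1,1,1,1,1,1,1,1,1]}}

```text
t: 16.0
ee_pos: [544.1, -101.7, 166.3]
orientation: [[0.672, -0.001, 0.74], [-0.74, 0.0, 0.672], [-0.001, -1.0, -0.0]]
ft_force: [0.2, 0.2, -3.0]
width: 13.3
```

Request:
{"op": "move_arm", "data": {"travel": [[0.001,0.034,0],[0.001,0.034,0],[0.001,0.034,0],[0.002,0.034,0],[0.002,0.034,0],[0.002,0.034,0],[0.002,0.034,0],[0.002,0.034,0],[0.002,0.034,0],[0.002,0.02,0]], "twist": [[0,0,0.08],[0,0,0.08],[0,0,0.08],[0,0,0.08],[0,0,0.08],[0,0,0.08],[0,0,0.08],[0,0,0.08],[0,0,0.08],[0,0,0.08]], "grip": [1,1,1,1,1,1,1,1,1,1]}}

```text
t: 17.0
ee_pos: [560.9, 225.2, 166.1]
orientation: [[0.999, -0.001, 0.032], [-0.032, 0.0, 0.999], [-0.001, -1.0, 0.0]]
ft_force: [0.9, 0.1, -3.4]
width: 13.2
```

Request:
{"op": "move_arm", "data": {"travel": [[0,0.02,-0.01],[0,0.0085,-0.02],[0,0,-0.01],[0,0,0],[0,0,0]], "twist": [[0,0,0.013],[0,0,0],[0,0,0],[0,0,0],[0,0,0]], "grip": [1,1,1,1,1]}}

```text
t: 17.5
ee_pos: [561.7, 250.7, 127.2]
orientation: [[1.0, 0.0, 0.025], [-0.025, -0.0, 1.0], [0.0, -1.0, -0.0]]
ft_force: [-0.0, 0.1, -4.1]
width: 13.2
```

```bash
python3 - <<'E'
from rig import *
import cv2,pickle,numpy as np
s=sense();f=grab_frame("wrist"); f["s"]=s;pickle.dump(f,open("w9.pkl","wb"));cv2.imwrite("pics/w9.png",cv2.convertScaleAbs(f["pixels"],alpha=1.3))
print(s["ee_pos"],s["orientation"])
f=grab_frame("top");pickle.dump(f,open("t9.pkl","wb"));cv2.imwrite("pics/t9.png",cv2.convertScaleAbs(cv2.resize(f["pixels"][130:310,110:310],None,fx=3.3,fy=3.3),alpha=1.6))
E
```

```text
[561.69360454 250.70471255 127.21421873] [[ 9.99698606e-01  2.49942497e-04  2.45486130e-02]
 [-2.45485893e-02 -9.74382178e-05  9.99698633e-01]
 [ 2.52259146e-04 -9.99999964e-01 -9.12731148e-05]]
```

View pics/w9.png

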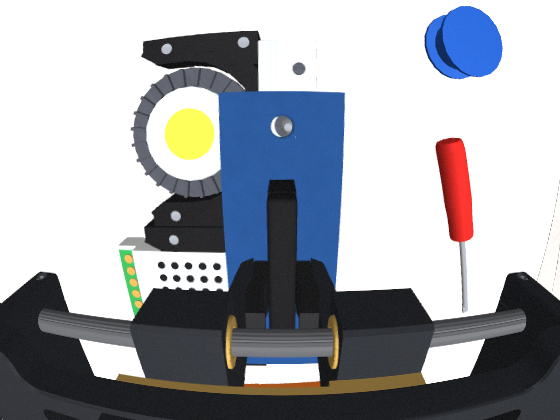

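View pics/t9.png

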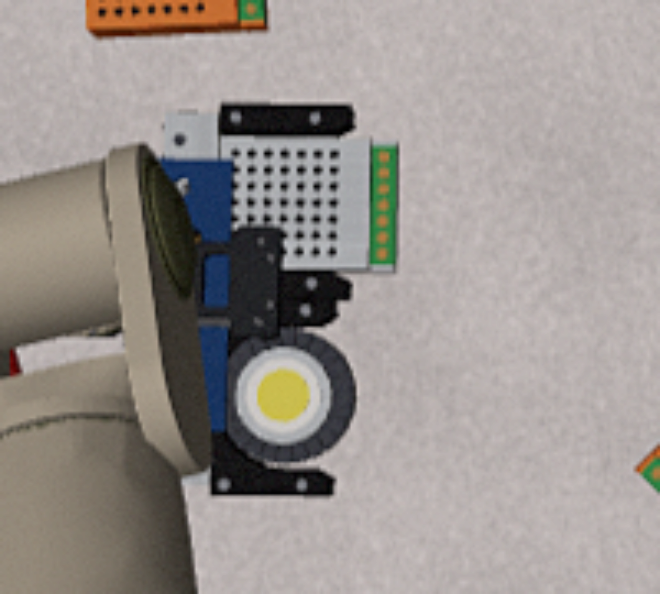

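```bash
python3 - <<'E'
from h import *
f=pickle.load(open("w9.pkl","rb"));p=f["pixels"]
a=cv2.resize(p[100:150,250:310],None,fx=8,fy=8,interpolation=cv2.INTER_CUBIC);cv2.imwrite("pics/c9.png",cv2.convertScaleAbs(a,alpha=1.3))
f=pickle.load(open("t9.pkl","rb"));p=f["pixels"]
a=cv2.resize(p[160:220,150:200],None,fx=10,fy=10,interpolation=cv2.INTER_CUBIC);cv2.imwrite("pics/c9t.png",cv2.convertScaleAbs(a,alpha=1.6))
E
```

```text
(no output)
```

View pics/c9.png

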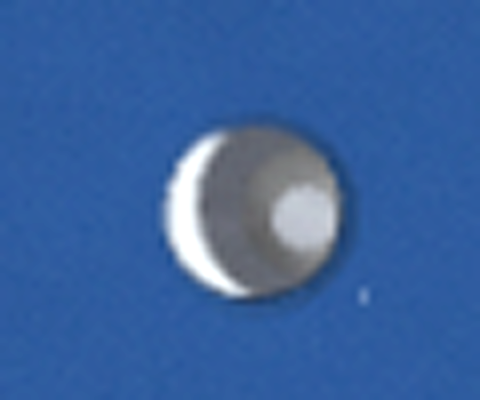

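View pics/c9t.png

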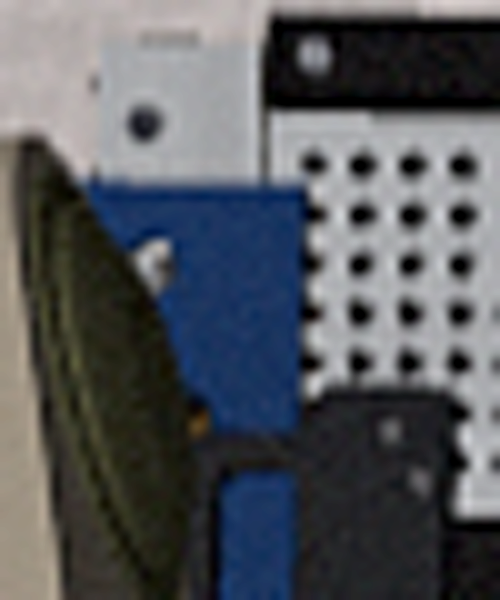

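```bash
python3 - <<'E'
from h import *
from rig import sense
np.set_printoptions(precision=2,suppress=True)
f=pickle.load(open("w9.pkl","rb"))
g=lambda x,y,z: fat(f,250+(x+.5)/8-.5,100+(y+.5)/8-.5,z)
H=g(252,210.5,97);P=g(305,217,54);print("hole",H,"pin",P,"need",(P-H)[:2])
print("hole diam",g(164,210,97)-g(340,210,97))
q=f["s"];R=q["orientation"];print("hole in tool",R.T@(H-q["ee_pos"]))
e=[fat(f,u,v,97) for u,v in((220,94),(344,94),(341,260),(226,260))];print(e)
print(sense()["ee_pos"],sense()["orientation"][:,0])
# same from w8
f=pickle.load(open("w8.pkl","rb"));q=f["s"];H8=fat(f,281.3,126,q["ee_pos"][2]-30.2);print("w8 hole in tool",q["orientation"].T@(H8-q["ee_pos"]))
# top view hole far
t=pickle.load(open("t9.pkl","rb"));print("far hole top",at(t,150+15.2,160+26.5,97))
E
```

```text
hole [486.91 251.13  97.  ] pin [489.55 255.06  54.  ] need [2.64 3.93]
hole diam [ -0.27 -10.87   0.  ]
hole in tool [-74.78  30.2   -1.41]
[array([469.51, 221.34,  97.  ]), array([471.03, 282.66,  97.  ]), array([560.77, 282.95,  97.  ]), array([559.17, 218.35,  97.  ])]
[561.97 250.81 127.82] [ 1.   -0.02  0.  ]
w8 hole in tool [-72.85  30.45  -1.14]
far hole top [636.69 241.96  97.  ]
```

```bash
python3 - <<'E'
from h import *
from rig import *
np.set_printoptions(precision=1,suppress=True)
s=sense();f=grab_frame("wrist");f["s"]=s
for u,v in((240,110),(320,110),(240,180),(320,180),(281,190),(281,230),(281,280)):
    z=np.median(f["range_z"][v-3:v+4,u-3:u+4]);a=(u-f["cx"])/f["fx"];b=(v-f["cy"])/f["fy"];r=np.hypot(a,b)
    d,o=fray(f,u,v);print(u,v,z,o+d*z/np.cos(r))
print(s["ee_pos"],s["width"])
f=grab_frame("side");cv2.imwrite("pics/s10.png",cv2.convertScaleAbs(cv2.resize(f["pixels"][60:240,150:330],None,fx=3.3,fy=3.3,interpolation=cv2.INTER_CUBIC),alpha=1.6))
E
```

```text
240 110 172.22975 [478.4 228.8  78.5]
320 110 172.4705 [479.6 272.9  78.2]
240 180 184.62808 [518.2 226.9  78.6]
320 180 184.83754 [519.4 272.7  78.3]
281 190 159.9107 [518.3 250.5 104.4]
281 230 149.48878 [533.3 250.1 120.4]
281 280 157.51425 [559.6 249.4 120.6]
[562.  250.8 127.8] 13.283931707727849
```

View pics/s10.png

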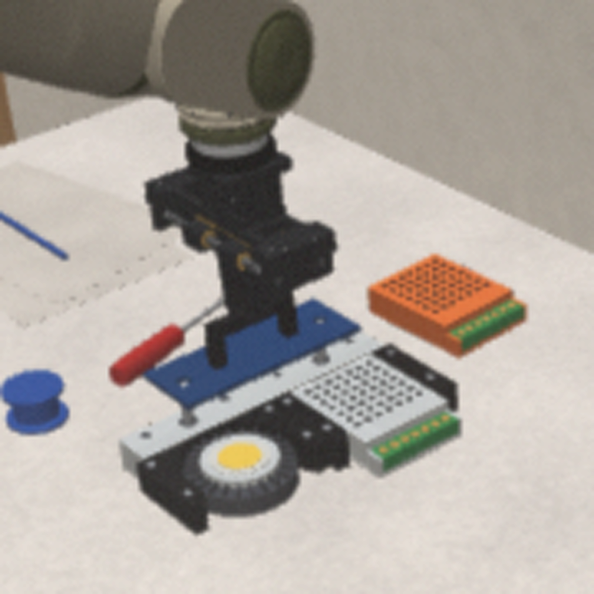

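The depth shows the plate level with its top at z ≈ 78.4, so the bar is held by the last ~7 mm of the fingers. That has been stable through the move, so I'll recompute the hole/pin offset with the correct height.

```bash
python3 - <<'E'
from h import *
from rig import *
np.set_printoptions(precision=2,suppress=True)
s=sense();f=grab_frame("wrist");f["s"]=s;pickle.dump(f,open("w10.pkl","wb"))
a=cv2.resize(f["pixels"][100:150,250:310],None,fx=8,fy=8,interpolation=cv2.INTER_CUBIC);cv2.imwrite("pics/c10.png",cv2.convertScaleAbs(a,alpha=1.3))
g=lambda x,y,z: fat(f,250+(x+.5)/8-.5,100+(y+.5)/8-.5,z)
H=g(252,210.5,78);P=g(305,217,54);print("hole",H,"pin",P,"need",(P-H)[:2])
q=f["s"];R=q["orientation"];print("hole in tool",R.T@(H-q["ee_pos"]));print(q["ee_pos"],R[:,0])
for z in (78,): 
  e=[fat(f,u,v,z) for u,v in((220,94),(344,94),(341,260),(226,260))];print(e)
  print("handle", [fat(f,u,v,120.5) for u,v in((269,190),(295.5,190),(268.5,290),(296.5,290))])
t=pickle.load(open("t9.pkl","rb"));print("far hole top",at(t,150+15.2,160+26.5,78))
E
```

```text
hole [487.99 251.36  78.  ] pin [489.76 255.39  54.  ] need [1.77 4.03]
hole in tool [-73.87  49.57  -1.47]
[561.81 251.01 127.67] [ 1.   -0.02  0.  ]
[array([468.52, 218.02,  78.  ]), array([470.21, 286.65,  78.  ]), array([570.71, 287.  ,  78.  ]), array([568.92, 214.67,  78.  ])]
handle [array([513.97, 245.5 , 120.5 ]), array([514.26, 257.2 , 120.5 ]), array([565.07, 243.25, 120.5 ]), array([565.41, 257.23, 120.5 ])]
far hole top [639.53 246.19  78.  ]
```

View pics/c10.png

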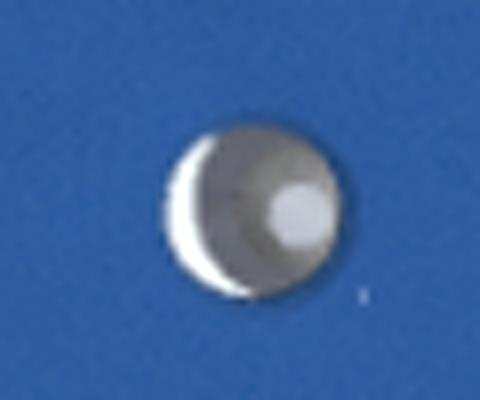

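Request:
{"op": "move_arm", "data": {"travel": [[0.0018,0.0037,0],[0,0,-0.005],[0,0,-0.003],[0,0,0],[0,0,0]], "twist": [[0,0,0],[0,0,0],[0,0,0],[0,0,0],[0,0,0]], "grip": [1,1,1,1,1]}}

```text
t: 18.25
ee_pos: [563.2, 255.0, 118.7]
orientation: [[1.0, -0.0, 0.024], [-0.024, -0.0, 1.0], [-0.0, -1.0, -0.0]]
ft_force: [0.1, 0.9, -3.5]
width: 12.8
```

```bash
python3 - <<'E'
from h import *
from rig import *
s=sense();f=grab_frame("wrist");f["s"]=s;pickle.dump(f,open("w11.pkl","wb"));print(s["ee_pos"],s["orientation"][:,0])
a=cv2.resize(f["pixels"][100:150,250:310],None,fx=8,fy=8,interpolation=cv2.INTER_CUBIC)
t=grab_frame("top");pickle.dump(t,open("t11.pkl","wb"))
b=cv2.resize(t["pixels"][160:210,150:180],None,fx=8,fy=8,interpolation=cv2.INTER_CUBIC)
cv2.imwrite("pics/c11.png",cv2.convertScaleAbs(np.hstack([a,b]),alpha=1.3))
E
```

```text
[563.16847474 255.01726559 118.69605137] [ 9.99716297e-01 -2.38164960e-02 -3.15346879e-04]
```

View pics/c11.png

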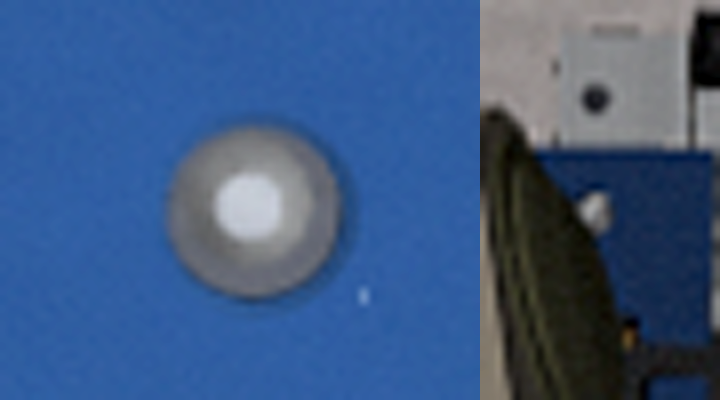

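```bash
python3 - <<'E'
from h import *
np.set_printoptions(precision=2,suppress=True)
f=pickle.load(open("w11.pkl","rb"))
g=lambda x,y,z: fat(f,250+(x+.5)/8-.5,100+(y+.5)/8-.5,z)
H=g(254,211,69.3);P=g(249,207,54);print("hole",H,"pin",P,"need",(P-H)[:2])
# handle axis / plate side edges angle
for e in ([(222,130),(226.5,230)],[(344,130),(339,230)]):
    a,b=[fat(f,u,v,69.3) for u,v in e];print((b-a)[1]/(b-a)[0])
E
```

```text
hole [489.3  255.44  69.3 ] pin [489.7  255.01  54.  ] need [ 0.4  -0.43]
-0.023402387232401345
-0.028211454464462906
```

Hole and pin agree within 0.5 mm, so I'll lower slowly.

Request:
{"op": "move_arm", "data": {"travel": [[0.0004,-0.0001,0],[0,0,-0.004],[0,0,-0.004],[0,0,-0.004],[0,0,-0.004],[0,0,0]], "twist": [[0,0,0.004],[0,0,0],[0,0,0],[0,0,0],[0,0,0],[0,0,0]], "grip": [1,1,1,1,1,1]}}

```text
t: 18.95
ee_pos: [563.3, 254.9, 102.1]
orientation: [[1.0, -0.001, 0.02], [-0.02, -0.0, 1.0], [-0.001, -1.0, -0.0]]
ft_force: [-0.1, 0.2, -3.3]
width: 13.5
```

```bash
python3 - <<'E'
from h import *
from rig import *
s=sense();f=grab_frame("wrist");f["s"]=s;print(s["ee_pos"],s["ft_force"],s["wrist_torque"],s["orientation"][:,0])
a=cv2.resize(f["pixels"][100:150,250:310],None,fx=8,fy=8,interpolation=cv2.INTER_CUBIC)
cv2.imwrite("pics/c12.png",cv2.convertScaleAbs(a,alpha=1.3))
t=grab_frame("side")
b=cv2.resize(t["pixels"][130:220,170:280],None,fx=6,fy=6,interpolation=cv2.INTER_CUBIC)
cv2.imwrite("pics/s12.png",cv2.convertScaleAbs(b,alpha=1.5))
E
```

```text
[563.30245581 254.86292519 102.05226157] [-0.11418833  0.21173784 -3.25658083] [0.02514926 0.03353739 0.05761856] [ 0.99980237 -0.01983983 -0.0012664 ]
```

View pics/c12.png

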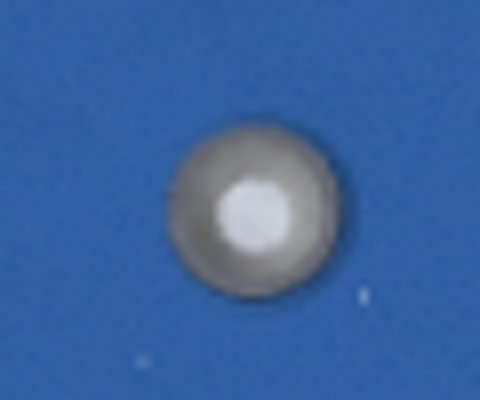

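View pics/s12.png

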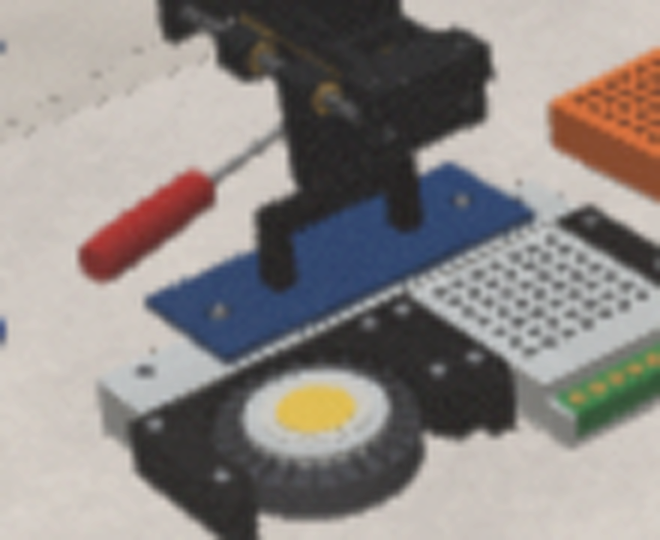

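The near pin is dead centre at (254,214), the far hole also shows its pin, and there's no contact force. I'll continue down.

Request:
{"op": "move_arm", "data": {"travel": [[0,0,-0.003],[0,0,-0.003],[0,0,-0.002],[0,0,-0.002]], "twist": [[0,0,0],[0,0,0],[0,0,0],[0,0,0]], "grip": [1,1,1,1]}}

```text
t: 19.45
ee_pos: [563.6, 255.0, 92.6]
orientation: [[1.0, -0.0, 0.02], [-0.02, -0.0, 1.0], [-0.0, -1.0, -0.0]]
ft_force: [-0.3, 0.0, -3.1]
width: 13.0
```

Request:
{"op": "move_arm", "data": {"travel": [[0,0,-0.002],[0,0,-0.001],[0,0,-0.001]], "twist": [[0,0,0],[0,0,0],[0,0,0]], "grip": [1,1,1]}}

```text
t: 19.75
ee_pos: [563.6, 255.0, 88.8]
orientation: [[1.0, 0.0, 0.02], [-0.02, 0.0, 1.0], [0.0, -1.0, 0.0]]
ft_force: [0.7, -0.2, -3.9]
width: 13.8
```

Request:
{"op": "move_arm", "data": {"travel": [[0,0,-0.001]], "twist": [[0,0,0]], "grip": [1]}}

```text
t: 19.85
ee_pos: [563.7, 254.9, 87.9]
orientation: [[1.0, 0.0, 0.02], [-0.02, 0.0, 1.0], [0.0, -1.0, 0.0]]
ft_force: [0.6, -0.4, -2.5]
width: 13.6
```

Request:
{"op": "move_arm", "data": {"travel": [[0,0,-0.001]], "twist": [[0,0,0]], "grip": [1]}}

```text
t: 19.95
ee_pos: [563.7, 254.8, 87.5]
orientation: [[1.0, 0.0, 0.02], [-0.02, -0.0, 1.0], [0.0, -1.0, -0.0]]
ft_force: [-4.8, -3.1, 8.7]
width: 13.4
```

Request:
{"op": "move_arm", "data": {"travel": [[0,0,-0.001]], "twist": [[0,0,0]], "grip": [1]}}

```text
t: 20.05
ee_pos: [563.7, 254.8, 87.4]
orientation: [[1.0, 0.001, 0.02], [-0.02, -0.0, 1.0], [0.001, -1.0, -0.0]]
ft_force: [-8.7, -4.2, 15.9]
width: 12.8
```

Contact where expected (underside ≈ 32 mm). I'll check flushness before release.

```bash
python3 - <<'E'
from h import *
from rig import *
np.set_printoptions(precision=1,suppress=True)
s=sense();f=grab_frame("wrist");f["s"]=s
for u,v in((240,110),(320,110),(240,180),(320,180),(237,230),(330,230)):
    z=np.median(f["range_z"][v-3:v+4,u-3:u+4]);r=np.hypot((u-f["cx"])/f["fx"],(v-f["cy"])/f["fy"])
    d,o=fray(f,u,v);print(o+d*z/np.cos(r))
t=grab_frame("side")
b=cv2.resize(t["pixels"][130:220,170:280],None,fx=6,fy=6,interpolation=cv2.INTER_CUBIC)
cv2.imwrite("pics/s13.png",cv2.convertScaleAbs(b,alpha=1.5))
E
```

```text
[480.2 232.3  38.2]
[481.1 276.4  38.4]
[520.1 230.6  38.1]
[521.  276.4  38.3]
[550.8 227.   37.9]
[551.8 283.   38.2]
```

View pics/s13.png

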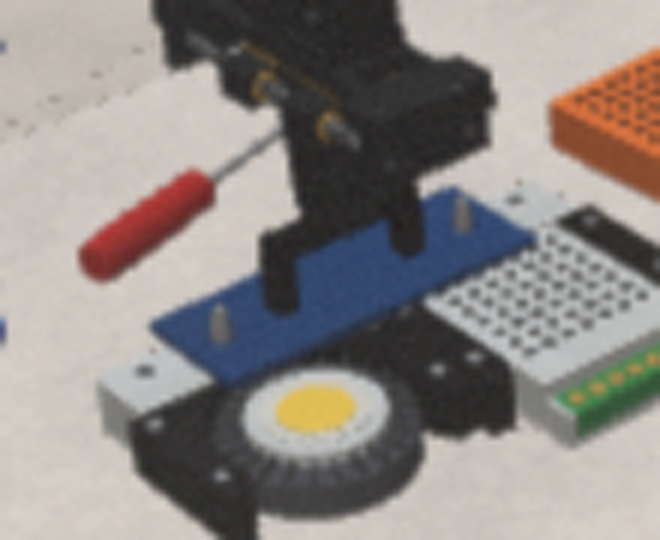

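Both pins stand through the plate at (220,325) and (463,213). The plate top is at 38.2 mm and level, so it's flush. I'll release, raising 2 mm first to relieve the load, and then go straight up.

Request:
{"op": "move_arm", "data": {"travel": [[0,0,0.0015],[0,0,0],[0,0,0],[0,0,0],[0,0,0],[0,0,0],[0,0,0]], "twist": [[0,0,0],[0,0,0],[0,0,0],[0,0,0],[0,0,0],[0,0,0],[0,0,0]], "grip": [1,0.5,-0.2,-0.2,-0.2,-0.2,-0.2]}}

```text
t: 20.85
ee_pos: [563.6, 254.9, 87.3]
orientation: [[1.0, 0.0, 0.02], [-0.02, -0.0, 1.0], [0.0, -1.0, -0.0]]
ft_force: [-0.2, 0.6, 0.7]
width: 53.0
```

Request:
{"op": "move_arm", "data": {"travel": [[0,0,0.005],[0,0,0.015],[0,0,0.03],[0,0,0.04],[0,-0.04,0.03],[0,-0.04,0],[0,-0.04,0],[0,-0.04,0],[0,-0.04,0],[0,0,0]], "twist": [[0,0,0],[0,0,0],[0,0,0],[0,0,0],[0,0,0],[0,0,0],[0,0,0],[0,0,0],[0,0,0],[0,0,0]], "grip": [-0.2,-0.2,-0.2,-0.2,-0.2,-0.2,-0.2,-0.2,-0.2,-0.2]}}

```text
t: 21.85
ee_pos: [563.9, 51.1, 208.8]
orientation: [[1.0, 0.002, 0.024], [-0.024, -0.001, 1.0], [0.002, -1.0, -0.001]]
ft_force: [0.6, 0.3, -1.5]
width: 53.0
```

```bash
python3 - <<'E'
from h import *
from rig import *
t=grab_frame("side");cv2.imwrite("pics/s14.png",cv2.convertScaleAbs(cv2.resize(t["pixels"][120:240,150:330],None,fx=4.4,fy=4.4,interpolation=cv2.INTER_CUBIC),alpha=1.5))
t=grab_frame("top");cv2.imwrite("pics/t14.png",cv2.convertScaleAbs(cv2.resize(t["pixels"][140:300,80:300],None,fx=3.6,fy=3.6,interpolation=cv2.INTER_CUBIC),alpha=1.5))
t=grab_frame("wrist");cv2.imwrite("pics/w14.png",cv2.convertScaleAbs(t["pixels"],alpha=1.3))
E
```

```text
(no output)
```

View pics/s14.png

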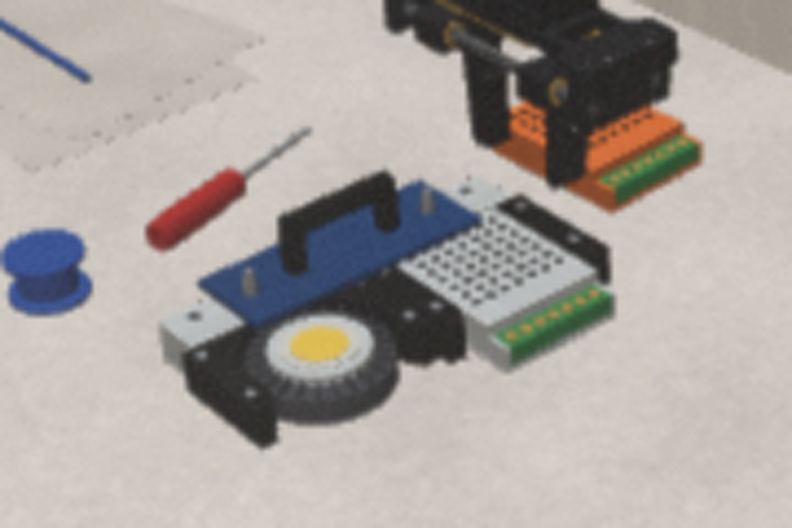

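View pics/t14.png

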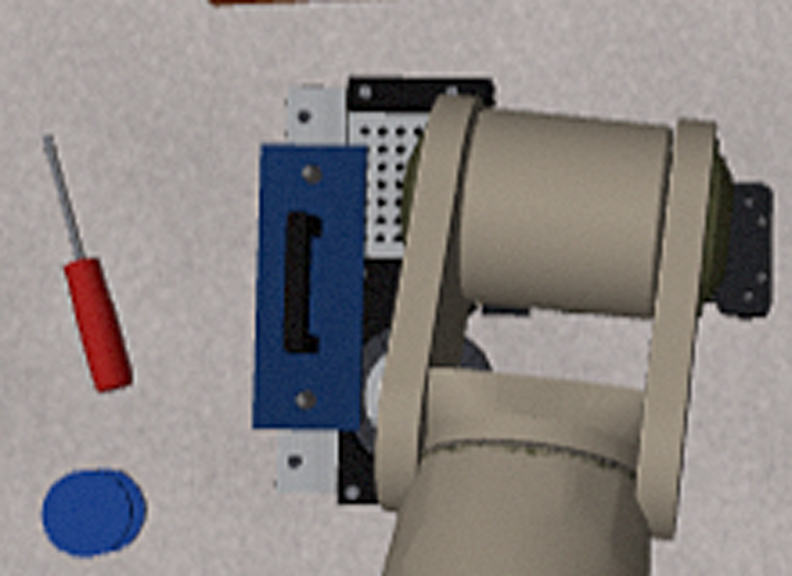

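View pics/w14.png

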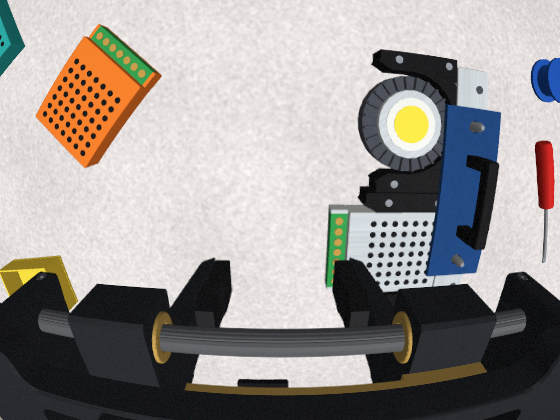

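The plate lies flush with both pins through it. The PSU and lamp are seated, the other things are where they were, and the arm is clear. Handing in.

```bash
python3 - <<'E'
from rig import *
print(sign_off(), sense()["t"])
E
```

```text
the job is handed in; nothing more can be done
the job is handed in; nothing more can be done
```

I loaded the jig and handed it in at about 22 s; no verdict is reported.

- **Power supply:** I pushed it along the bench with two fingers on its terminal end. It met the rail with force rising to 16 N, at the predicted position, with the terminals facing out.
- **Lamp head:** I pushed it cradled between the fingers into the end of the round bay, where it stopped at 24 N. The camera then put its centre at about nest x = -10 mm, against a home of -11 mm.
- **Plate:** I lowered it slowly with the pin centred in the hole to about 0.5 mm. Before release its top was level at 38.2 mm, which means flush on the rail. The last pictures show both pins through it.
- **Other things:** the spool and screwdriver look undisturbed and the bin was never touched; I did not measure their positions. The arm ended well clear of everything.

**What went wrong or disagreed:**
- I lifted the plate before the fingers had fully closed, so only the last 7 mm or so of the fingertips held the handle. My first hole measurement was off because of this. Depth readings showed it, and the grip held to the end.
- The top and wrist cameras disagreed by about 2 mm on where the rail is. I aligned the plate using the wrist view of the hole and pin directly.

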